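# Tip a tray of bottle stoppers into the feeder's hopper

### The arm

A 6-joint arm with a two-finger parallel gripper is mounted at the origin on the work surface. World frame = base frame: x ahead of the robot, y to its left, z up, the work surface at z = 0. Lengths are in m, angles in rad, forces in N, time in s.
With the tool pointing down it reaches from about 0.35 to 0.975 m from the base axis. Payload 4.9 kg.
Tool frame: the origin (TCP) lies at the very end of the fingers, on their centre line; the grasp point (between the pads) lies 19 mm behind it; y points along the fingers, z is the direction in which the jaws open and shut, and the axes are right-handed (so a half turn about y gives the same grasp; the last joint's range is limited). The gripper opens to 85 mm and grips with 20 to 120 N. Pads are 22 mm wide; open, the fingers measure 114 mm over their backs; the gripper's body (76 mm by 85 mm) begins 54 mm behind the grasp point. The pads swing forward as they close: fully open they stand 13 mm farther back than shut.
Start: joints at [-1.272, 0.053, 1.613, -0, 1.476, -0.119], TCP at [0.254, -0.571, 0.231] pointing down, gripper open.
Joint ranges: [-3.01, 3.01], [-1.01, 2.22], [0.06, 2.58], [-1.02, 4.17], [0.09, 2.62], [-3.14, 3.14]. Speed limits (rad/s): [2.57, 2.57, 3.14, 3.14, 3.14, 3.14].

### API

Orientations are given as a rotation vector (axis times angle).
In Python, from station import monitor, viewer, ticket gives the robot as it stands.
- The arm moves only by the tool servo_tool, never from a script. Its argument "commands" is one flat list of numbers, 7 for each row, row after row: the turn, a rotation vector about the tool's x, y, z in rad, then the shift along the tool's x, y, z in cm, then the opening, from 0 (shut) to 1 (fully open). In form: [rx, ry, rz, dx, dy, dz, claw, rx, ry, rz, dx, dy, dz, claw, ...]. A call has 1 to 20 rows; each row shifts and turns the pose as measured when the row begins, along the tool's axes as they then stand; what a row does not reach is not made up. A row lasts 1/10 s, in which the tool goes at most 50 mm and 8.59 degrees, less where a joint would pass 70% of its speed; a pose out of reach is approached as far as the arm can. A call is refused whole if a number of a shift passes 5 or a number of a turn 0.15, either way. A call with a gripper value outside its range is refused whole. The fingers move at their own pace and stop on an object; "grip_force" is the grip in N (left out, the last holds). Time passes only in rows, so rows that do not move let the fingers close. It gives the time, the measured TCP pose, the force and the opening at its end, in the units of the state.
- monitor.get_obs(): the state, without advancing time (a new reading comes with each control period).
- viewer.get_image(name): name is "scene" or "top"; returns a dict with "frame" (400x640x3 uint8, red, green, blue), "depth" (400x640 float32, m along the optical axis (not along the pixel's ray), 0 where there is no reading), "camera_matrix" (3x3 intrinsics, pixels), "dist_coeffs" ([k1, k2, p1, p2, k3] as OpenCV has them; the pictures are not rectified), "cam_to_world" (4x4, takes a point from camera to world coordinates). Camera axes: x right, y down, z forward; pixel columns grow to the right and rows downward; lengths in m; the calibration is good to about 2 mm. A picture is of the moment at which its call begins.
- ticket.finish_job(): hands the job in, once; it reports no verdict.
The state is a dict: "t": time; "q": joint angles; "dq": joint speeds; "effort": joint torques, N m; "tool_pos": TCP position; "tool_rot": TCP orientation; "contact_force": force on the tool from outside, world axes, zero at the start; "wrist_torque": the same for the moment, N m; "opening": finger opening in m.
Only numpy, scipy, OpenCV 4.12 (cv2) and the standard library are available. Lean on these libraries where they do the work, as an engineer would, in place of code of your own. Each camera call takes 0.05 s, during which the arm holds its last target.

### The job

Fill the stopper feeder: slide the tray along the loading shelf between the guides until you feel its runners come fully home against the round bar, without ramming it, then raise its tail so that it tips over the bar and all six stoppers run out into the hopper. Let the empty tray down again, without dropping it, so that it stands flat on the shelf, still against the bar; leave everything else on the bench where it is.

Things in the scene. Friction and masses are not known exactly. Their poses are not given: they have to be found in the camera images.
- feeder: Stopper feeder, a fixed grey and sheet-metal machine on the bench, its place and turn vary. Origin: on the bench top, straight under the middle of the round bar. x axis: from the loading shelf (-x, at the robot's right) to the hopper (+x, at its left), z up.
- shelf_mid (a point): Middle of the feeder's loading shelf, on its top: flat steel plate, 300 mm long (feeder x -303 to -3 mm) and 220 mm wide, top 100 mm above the bench. Axes as the feeder's.
- guides_mid (a point): Shelf-top point midway between the two upright guide strips that centre the tray at the bar: 160 mm apart inside, 30 mm high, feeder x -40 to -6 mm, flared outwards from there to x -80 mm, where they are 188 mm apart. Axes as the feeder's.
- bar_mid (a point): Middle of the fixed round steel bar, 12 mm diameter, along the feeder's y axis across the near edge of the hopper's mouth; its axis is 112 mm above the bench, 12 mm above the shelf. Axes as the feeder's.
- hopper_mid (a point): Middle of the hopper's inside, 80 mm beyond the bar's axis, 70 mm above the bench. Open sheet-metal box, inside 152 mm (x) by 216 mm (y); side and far walls up to 170 mm above the bench, near wall ends just under the bar; floor falls from 57 mm (near) to 25 mm (far). Axes as the feeder's.
- tray: Loose sheet-metal tray (0.35 to 0.6 kg), flat on the shelf about 105 to 140 mm short of the bar, turned up to 7 degrees from square. x axis: towards its spout, z up. Origin: at shelf level, midway between the front ends of its two runners (19.5 mm high, 12 mm wide, y +-50 mm, x -140 to 0). Pan 150 mm wide, x -140 to 0, floor top at z 22.5, wall tops at 64.5 mm. Friction coefficient 0.5 to 0.7.
- tray_spout (a point): End of the tray's floor at its open spout, tray x = 45, z = 22.5 mm: the spout narrows from the pan (x = 0) to 112 mm and has no wall or lip at its end. With the tray home it lies over the hopper, its floor 1.5 mm above the bar. Axes as the tray's.
- tray_heel (a point): Tray point x 0, y 0, z 19.5 mm: inner corner between floor underside and the runners' front ends. Home, the runner ends touch the bar and this point is 6 mm behind and 7.5 mm above the bar's axis. As the tail is raised the corner hooks on the bar and the tray turns about it; it would overbalance beyond about 70 degrees. Axes as the tray's.
- tray_rim (a point): Middle of the tray's tail rim: rolled edge 8 mm diameter, 130 mm long across the tray, at tray x = -158, z = 62.5 mm. A flat 3 mm flange joins it to the tail wall (outside at x = -140 mm), so under the flange behind the wall there is a space 18 mm deep, open down to the shelf. Axes as the tray's.
- stopper0_mid (a point): Centre of one of the six bar-top bottle stoppers in the tray: dark wooden head 30 mm diameter, 13 mm high, with a cork shank 19 mm diameter, 21 mm long; 34 mm in all, 16 g. It stands on its head, shank up (its z axis).
- stopper1_mid (a point): Centre of one of the six bar-top bottle stoppers in the tray: dark wooden head 30 mm diameter, 13 mm high, with a cork shank 19 mm diameter, 21 mm long; 34 mm in all, 16 g. It stands on its head, shank up (its z axis).
- stopper2_mid (a point): Centre of one of the six bar-top bottle stoppers in the tray: dark wooden head 30 mm diameter, 13 mm high, with a cork shank 19 mm diameter, 21 mm long; 34 mm in all, 16 g. It stands on its head, shank up (its z axis).
- stopper3_mid (a point): Centre of one of the six bar-top bottle stoppers in the tray: dark wooden head 30 mm diameter, 13 mm high, with a cork shank 19 mm diameter, 21 mm long; 34 mm in all, 16 g. It stands on its head, shank up (its z axis).
- stopper4_mid (a point): Centre of one of the six bar-top bottle stoppers in the tray: dark wooden head 30 mm diameter, 13 mm high, with a cork shank 19 mm diameter, 21 mm long; 34 mm in all, 16 g. It stands on its head, shank up (its z axis).
- stopper5_mid (a point): Centre of one of the six bar-top bottle stoppers in the tray: dark wooden head 30 mm diameter, 13 mm high, with a cork shank 19 mm diameter, 21 mm long; 34 mm in all, 16 g. It stands on its head, shank up (its z axis).
- bottle_a: Bystander: full red liqueur bottle standing on the bench, 64 mm diameter, 265 mm high; origin at the centre of its base.
- bottle_b: Bystander: a second such bottle standing on the bench.
- label_roll: Bystander: paper label roll lying flat, 110 mm diameter, 60 mm high; origin at the centre of its underside.
- tumbler: Bystander: tasting tumbler, 66 mm diameter, 85 mm high, beside the far side of the loading shelf; origin at the centre of its base.
- mallet: Bystander: wooden-handled mallet, 240 mm long, lying beside the far side of the hopper; x axis along its handle.
- spanner: Bystander: spanner about 180 mm long, lying on the bench; x axis along it.

How it is judged:
On the way, in this order (a step that is already met when the one before it is completed fails the run):
1. the tray stands flat and fully home: runner ends within about 5 mm of the bar, between the guides, the stoppers still in it (x of tray_heel in the frame of feeder between -0.011 and 0 m and y of tray_heel in the frame of feeder between -0.01 and 0.01 m and x of each of stopper0_mid, stopper1_mid, stopper2_mid, stopper3_mid, stopper4_mid, stopper5_mid in the frame of tray below 0.045 m and angle between tray's own z axis and vertical below 0.05 rad), for 0.2 s.
2. the tray is tipped more than 30 degrees with its corner hooked on the bar (angle between tray's own z axis and vertical above 0.52 rad and distance between tray_heel and bar_mid below 0.025 m), for 0.1 s.
At the end, for the whole second after the job is handed in: All six stoppers lie inside the hopper, below its rim; the tray stands level (within 3 degrees) and at rest on the shelf between the guides, its runner ends within about 20 mm of the bar (x of stopper0_mid in the frame of feeder between 0 and 0.162 m and y of stopper0_mid in the frame of feeder between -0.11 and 0.11 m and z of stopper0_mid in the frame of feeder between 0.02 and 0.155 m and x of stopper1_mid in the frame of feeder between 0 and 0.162 m and y of stopper1_mid in the frame of feeder between -0.11 and 0.11 m and z of stopper1_mid in the frame of feeder between 0.02 and 0.155 m and x of stopper2_mid in the frame of feeder between 0 and 0.162 m and y of stopper2_mid in the frame of feeder between -0.11 and 0.11 m and z of stopper2_mid in the frame of feeder between 0.02 and 0.155 m and x of stopper3_mid in the frame of feeder between 0 and 0.162 m and y of stopper3_mid in the frame of feeder between -0.11 and 0.11 m and z of stopper3_mid in the frame of feeder between 0.02 and 0.155 m and x of stopper4_mid in the frame of feeder between 0 and 0.162 m and y of stopper4_mid in the frame of feeder between -0.11 and 0.11 m and z of stopper4_mid in the frame of feeder between 0.02 and 0.155 m and x of stopper5_mid in the frame of feeder between 0 and 0.162 m and y of stopper5_mid in the frame of feeder between -0.11 and 0.11 m and z of stopper5_mid in the frame of feeder between 0.02 and 0.155 m and angle between tray's own z axis and vertical below 0.05 rad and x of tray_heel in the frame of feeder between -0.025 and 0 m and y of tray_heel in the frame of feeder between -0.012 and 0.012 m and z of tray_heel in the frame of feeder between 0.115 and 0.125 m and linear speed of tray below 0.02 m/s); the robot touches nothing.
It fails at once if a bystander was moved by more than 20 mm (distance of any of bottle_a, bottle_b, label_roll, tumbler, mallet, spanner from where it was at the start of the episode above 0.02 m).
It fails at once if the tray was dropped (it turned faster than 4 rad/s) (angular speed of tray above 4 rad/s).
It fails at once if the tray was rammed or forced against the feeder (over 30 N between them) (contact force between tray and feeder above 30 N).
It also fails if it takes over 51 s, if anything falls off the work surface, if the arm or the gripper's body presses on something with over 40 N, if the wrist force passes 120 N, or if a joint passes its speed limit or range.

## Working session

There is one attempt and no reset: what is moved stays moved. The work goes in short steps, Python scripts to look and compute and a tool call to move; the robot and the scene stay as the last step left them, time stands still between calls to the robot, and variables do not carry over. Pictures are saved under pics/ and viewed, and the job is handed in when it is done.

Besides the shell and the picture viewer there is one more tool, called after ">>>" in YAML: its name, and indented under it one key for each argument. servo_tool: Moves the arm, as the interface text tells. Its arguments: {"type":"object","properties":{"commands":{"type":"array","items":{"type":"number"}},"grip_force":{"type":"number"}},"required":["commands"]}

```bash
mkdir -p pics; ls
cat > h.py <<'E'
import numpy as np,cv2
from station import monitor,viewer,ticket
def snap(name,tag):
    d=viewer.get_image(name); cv2.imwrite(f'pics/{tag}.png',d['frame'][:,:,::-1])
    np.savez(f'pics/{tag}.npz',**d); return d
def cloud(d):
    h,w=d['depth'].shape
    u,v=np.meshgrid(np.arange(w),np.arange(h))
    p=cv2.undistortPoints(np.stack([u,v],-1).reshape(-1,1,2).astype(np.float64),d['camera_matrix'],d['dist_coeffs']).reshape(h,w,2)
    z=d['depth'][...,None]; P=np.concatenate([p*z,z],-1)
    T=d['cam_to_world']; return P@T[:3,:3].T+T[:3,3]
E
python3 - <<'E'
from h import *
for n in('scene','top'):
    d=snap(n,n+'0'); print(n,d['cam_to_world'].round(3).tolist(),d['camera_matrix'].round(1).tolist())
o=monitor.get_obs()
for k in o: print(k,np.round(o[k],3))
E
```

```text
pics
scene [[-0.833, 0.391, -0.391, 1.225], [0.553, 0.569, -0.609, 0.976], [-0.015, -0.723, -0.69, 1.242], [0.0, 0.0, 0.0, 1.0]] [[501.3, 0.0, 313.4], [0.0, 501.3, 201.7], [0.0, 0.0, 1.0]]
top [[-0.055, -0.978, 0.202, 0.339], [-0.998, 0.055, -0.009, 0.014], [-0.003, -0.203, -0.979, 1.276], [0.0, 0.0, 0.0, 1.0]] [[486.1, 0.0, 316.2], [0.0, 486.1, 201.9], [0.0, 0.0, 1.0]]
t 0.1
q [-1.272  0.053  1.614 -0.     1.476 -0.119]
dq [-0.    -0.    -0.003 -0.    -0.001 -0.   ]
effort [ 0.0000e+00 -3.9490e+01 -3.7136e+01 -0.0000e+00  4.0000e-03  0.0000e+00]
tool_pos [ 0.253 -0.571  0.23 ]
tool_rot [-0.422  1.993 -1.989]
contact_force [ 0.777 -0.22   0.433]
wrist_torque [-0.033  0.022 -0.033]
opening 0.085
```

View pics/scene0.png

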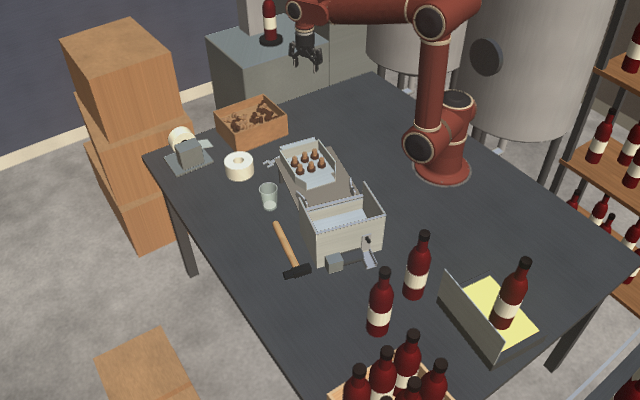

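View pics/top0.png

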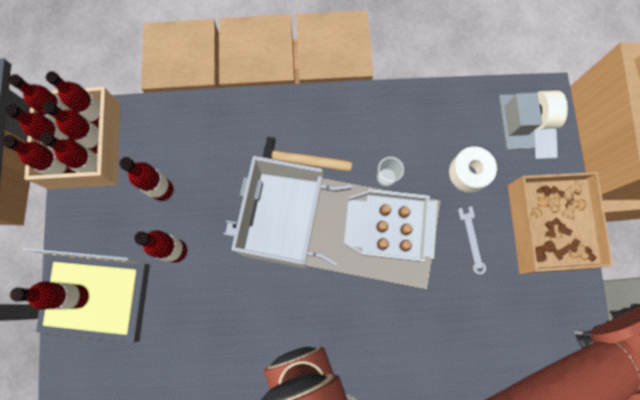

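The top view shows the feeder's hopper at about px (285,210) and the shelf running right to (435,240). The tray is at about (400,225), the spanner at (475,240), the label roll at (472,168) and the tumbler at (390,170). Next I'll measure using depth.

Run:
```python
from h import *
hs=[]
for n in('top','scene'):
    d=dict(np.load(f'pics/{n}0.npz')); P=cloud(d)
    res=0.0015; x0,y0=0.2,-0.5
    X,Y,Z=P.reshape(-1,3).T; C=d['frame'].reshape(-1,3)
    ok=(d['depth'].ravel()>0)&(X>0.2)&(X<0.75)&(Y>-0.5)&(Y<0.35)&(Z<.3)
    # render: point cloud ortho, col from y (left=+y), row from x (up=+x)
    W=int(.85/res);H=int(.55/res)
    im=np.zeros((H,W,3),np.uint8); hm=np.zeros((H,W),np.uint8)
    i=((0.75-X[ok])/res).astype(int).clip(0,H-1); j=((0.35-Y[ok])/res).astype(int).clip(0,W-1)
    o=np.argsort(Z[ok]); i=i[o];j=j[o]
    hm[i,j]=(Z[ok][o]*1000+30).clip(1,255); im[i,j]=C[ok][o][:,::-1]
    hm=cv2.dilate(hm,np.ones((3,3))); 
    cv2.imwrite(f'pics/hm_{n}.png',cv2.applyColorMap(hm,cv2.COLORMAP_JET))
    print(W,H)
d=dict(np.load('pics/top0.npz'));
cv2.imwrite('pics/crop.png',cv2.resize(d['frame'][140:300,220:500,::-1],None,fx=2.85,fy=2.85,interpolation=cv2.INTER_CUBIC))
```

```text
566 366
566 366
```

View pics/hm_top.png

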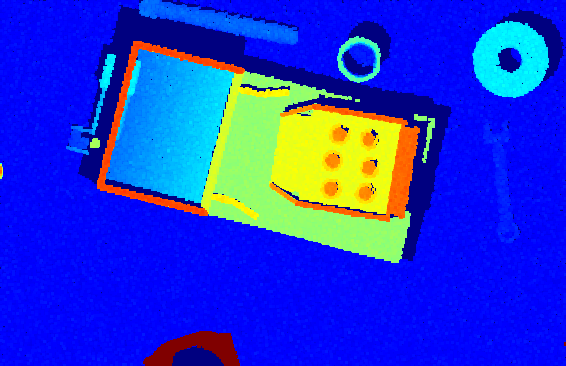

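View pics/crop.png

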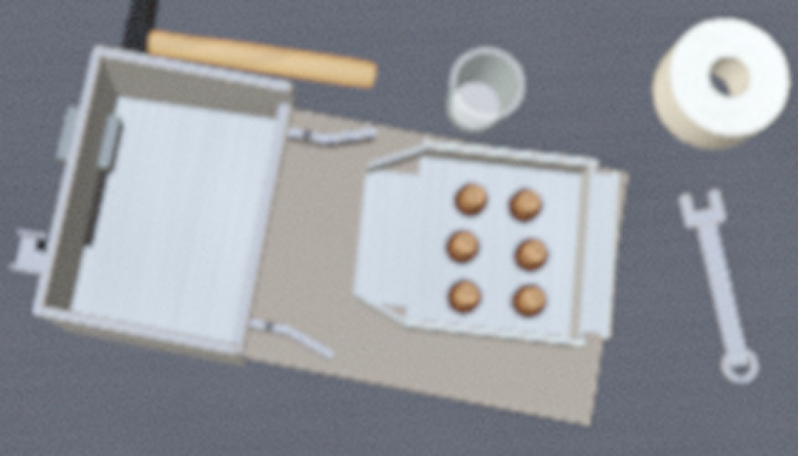

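Run:
```python
from h import *
for n in('top','scene'):
    d=dict(np.load(f'pics/{n}0.npz')); P=cloud(d).reshape(-1,3)[d['depth'].ravel()>0]
    X,Y,Z=P.T
    m=(X>.35)&(X<.72)&(Y>-.02)&(Y<.23)&(abs(Z-.168)<.006)
    r=cv2.minAreaRect(P[m][:,:2].astype(np.float32)*1000); print(n,'hopper rim',m.sum(),r,np.median(Z[m]))
    print(cv2.boxPoints(r).round(0).tolist())
    m=(X>.3)&(X<.75)&(Y>-.35)&(Y<.05)&(abs(Z-.100)<.004)
    r=cv2.minAreaRect(P[m][:,:2].astype(np.float32)*1000); print(n,'shelf',m.sum(),r,np.median(Z[m])); print(cv2.boxPoints(r).round(0).tolist())
    m=(X>.3)&(X<.75)&(Y>-.35)&(Y<.0)&(abs(Z-.164)<.007)
    r=cv2.minAreaRect(P[m][:,:2].astype(np.float32)*1000); print(n,'traytop',m.sum(),r,np.median(Z[m])); print(cv2.boxPoints(r).round(0).tolist())
```

```text
top hopper rim 407 ((557.8223876953125, 94.58819580078125), (169.90213012695312, 228.96563720703125), 75.60150909423828) 0.1724731503162218
[[426.0, 41.0], [648.0, -16.0], [690.0, 148.0], [468.0, 205.0]]
top shelf 4539 ((507.64605712890625, -101.3121337890625), (359.4141845703125, 221.71859741210938), 75.62400817871094) 0.10072051067102428
[[356.0, -248.0], [570.0, -303.0], [660.0, 45.0], [445.0, 100.0]]
top traytop 1120 ((522.556884765625, -124.01641845703125), (307.98602294921875, 167.9402618408203), 72.43098449707031) 0.16552868829767886
[[396.0, -245.0], [556.0, -296.0], [649.0, -3.0], [489.0, 48.0]]
scene hopper rim 323 ((558.3491821289062, 97.50664520263672), (168.17616271972656, 230.08749389648438), 75.8076400756836) 0.17029802572522623
[[426.0, 44.0], [649.0, -12.0], [690.0, 151.0], [467.0, 207.0]]
scene shelf 1418 ((508.90185546875, -101.66326904296875), (368.99407958984375, 223.68612670898438), 75.52664947509766) 0.1005373557101158
[[354.0, -252.0], [571.0, -308.0], [663.0, 49.0], [447.0, 105.0]]
scene traytop 401 ((522.0673828125, -129.95767211914062), (301.6006164550781, 169.2170867919922), 72.64851379394531) 0.1643722420781064
[[396.0, -249.0], [558.0, -299.0], [648.0, -11.0], [486.0, 39.0]]
```

```bash
cat >> h.py <<'E'
YAW=np.deg2rad(75.65); FO=np.array([.538,.0185,0])
FR=np.array([[np.cos(YAW),-np.sin(YAW),0],[np.sin(YAW),np.cos(YAW),0],[0,0,1]])
def tofeed(P): return (P-FO)@FR
def toworld(p): return np.asarray(p)@FR.T+FO
E
python3 - <<'E'
from h import *
for n in('top','scene'):
    d=dict(np.load(f'pics/{n}0.npz')); P=tofeed(cloud(d).reshape(-1,3)[d['depth'].ravel()>0])*1000
    X,Y,Z=P.T
    b=(abs(X)<12)&(abs(Y)<100)&(Z>113)&(Z<122); print('bar',b.sum(),X[b].mean(),np.percentile(X[b],[2,50,98]),np.percentile(Z[b],95))
    g=(X>-85)&(X<-8)&(abs(Y)<115)&(Z>122)&(Z<134)
    for s in(-1,1):
        q=g&(s*Y>60)&(X>-38); print('guide',s,q.sum(),np.median(Y[q]) if q.sum() else 0)
    m=(X>-300)&(X<-60)&(abs(Y)<115)&(Z>152)&(Z<172)
    rim=m&(X<-250); print('rimz',np.median(Z[rim]))
    # stoppers top z?
    s=m&(X<-120)
    for lo in range(-300,-80,20):
        q=m&(X>lo)&(X<lo+20)
        if q.sum(): print(lo,q.sum(),np.percentile(Y[q],[1,99]).round(1),end=' ; ')
    print()
    for lo in range(-80,80,20):
        q=m&(Y>lo)&(Y<lo+20)&(X<-200); 
        if q.sum(): print(lo,q.sum(),np.percentile(X[q],[1,99]).round(1),end=' ; ')
    print()
E
```

```text
bar 368 -0.9715610007770369 [-6.43470199 -0.92245037  4.76040582] 121.03493145173566
guide -1 32 -82.03223448481265
guide 1 35 83.14387623090873
rimz 165.5894216757816
-300 208 [-87.9  42.2] ; -280 464 [-89.1  52.5] ; -260 70 [-98.2  55.7] ; -240 134 [-96.   57.2] ; -220 92 [-95.1  58.6] ; -200 62 [-93.9  60.1] ; -180 177 [-91.8  61.6] ; -160 48 [-90.8  63.5] ; -140 43 [-88.9  63.2] ; -120 29 [-84.3  57.5] ; -100 24 [-72.8  49.6] ; 
-80 107 [-284.2 -210.2] ; -60 130 [-285.5 -208.7] ; -40 111 [-287.7 -219.2] ; -20 137 [-288.6 -217.8] ; 0 122 [-291.3 -223.6] ; 20 127 [-292.3 -221.7] ; 40 100 [-291.3 -201.5] ; 
bar 166 0.696368859065605 [-8.75298081  1.36410914  7.89295869] 120.93659536428092
guide -1 16 -84.83584350825558
guide 1 15 80.7220641402915
rimz 164.3540809583295
-300 64 [-91.7  39.6] ; -280 197 [-89.4  49.7] ; -260 43 [-100.2   54.7] ; -240 59 [-98.4  54.1] ; -220 36 [-96.7  55.8] ; -200 31 [-94.4  59.3] ; -180 71 [-92.8  60.9] ; -160 19 [-91.7  61.3] ; -140 23 [-90.6  63. ] ; -120 13 [-87.6  52.7] ; -100 13 [-79.3  47.6] ; 
-80 50 [-282.9 -209.5] ; -60 50 [-285.7 -208.6] ; -40 51 [-289.9 -217. ] ; -20 50 [-288.8 -217.6] ; 0 50 [-296.5 -221.5] ; 20 46 [-292.1 -221.2] ; 40 49 [-278.5 -204.7] ;
```

Run:
```python
from h import *
from scipy.spatial.transform import Rotation as R
d=dict(np.load('pics/top0.npz')); P=cloud(d)
for (u,v) in [(512,180),(522,270),(600,175),(608,262),(560,240),(515,225),(467,211),(480,270),(472,150),(472,190),(390,160),(537,130)]: print((u,v),P[v,u].round(3))
o=monitor.get_obs(); M=R.from_rotvec(o['tool_rot']).as_matrix(); print(M.round(3))
tr=np.deg2rad(75.65+4.4)
y=np.array([np.cos(tr),np.sin(tr),0])
rim=toworld([-.2845,-.0244,.1625]); print('rim',rim)
for s in (1,-1):
    z=np.array([0,0,s]); x=np.cross(y,z); T=np.stack([x,y,z],1); print(s,(R.from_matrix(M.T@T).as_rotvec()).round(3))
```

```text
(512, 180) [ 0.634 -0.535  0.002]
(522, 270) [ 0.388 -0.518  0.028]
(600, 175) [ 0.704 -0.977 -0.296]
(608, 262) [ 0.391 -0.714  0.093]
(560, 240) [ 0.456 -0.612  0.065]
(515, 225) [ 0.508 -0.519  0.017]
(467, 211) [ 0.555 -0.398  0.005]
(480, 270) [ 0.397 -0.416  0.001]
(472, 150) [ 0.708 -0.415  0.056]
(472, 190) [ 0.609 -0.415  0.016]
(390, 160) [ 0.69  -0.193  0.066]
(537, 130) [ 0.76  -0.607  0.042]
[[-0.914 -0.001  0.406]
 [-0.406  0.002 -0.914]
 [-0.    -1.    -0.002]]
rim [ 0.49112694 -0.26317095  0.1625    ]
1 [ 0.575 -1.887  1.883]
-1 [-1.519  0.463  0.463]
```

```bash
cat >> h.py <<'E'
from scipy.spatial.transform import Rotation as R
def toolR(yawdeg,pitchdown):
    a=np.deg2rad(yawdeg);p=np.deg2rad(pitchdown)
    y=np.array([np.cos(a)*np.cos(p),np.sin(a)*np.cos(p),-np.sin(p)])
    h=np.array([-np.sin(a),np.cos(a),0])  # left
    # z_tool ~ down ; x = y x z
    x=np.cross(y,-np.cross(h,y)) ; z=np.cross(h,y)
    z=-z if z[2]>0 else z
    x=np.cross(y,z); return np.stack([x,y,z],1)
def plan(pos,rot,n,claw,cur=None):
    o=monitor.get_obs()
    p0,M0=(o['tool_pos'],R.from_rotvec(o['tool_rot']).as_matrix()) if cur is None else cur
    p0=np.asarray(p0,float); w=R.from_matrix(M0.T@rot).as_rotvec()/n; dp=(np.asarray(pos)-p0)/n
    out=[]
    for k in range(n):
        Mk=M0@R.from_rotvec(w*k).as_matrix()
        out.append(list((w).round(3))+list((Mk.T@dp*100).round(2))+[claw])
    print('[',', '.join(', '.join('%g'%(v+0) for v in r) for r in out),']',sep='')
def state():
    o=monitor.get_obs(); M=R.from_rotvec(o['tool_rot']).as_matrix()
    print('t',round(float(o['t']),2),'pos',o['tool_pos'].round(4),'F',np.round(o['contact_force'],2),'open',round(float(o['opening']),4),'yaw',np.rad2deg(np.arctan2(M[1,1],M[0,1])).round(2),'pitchdn',np.rad2deg(np.arcsin(-M[2,1])).round(2),'zt',M[:,2].round(3),'q',np.round(o['q'],2))
E
python3 -c "
from h import *
print(toolR(80.05,10).round(3))
plan([.46,-.40,.30],toolR(80.05,10),16,0.5)"
```

```text
[[-0.985  0.17  -0.03 ]
 [ 0.173  0.97  -0.171]
 [-0.    -0.174 -0.985]]
[-0.084, 0.031, 0.026, -1.61, -0.44, -0.45, 0.5, -0.084, 0.031, 0.026, -1.61, -0.35, -0.53, 0.5, -0.084, 0.031, 0.026, -1.6, -0.26, -0.61, 0.5, -0.084, 0.031, 0.026, -1.58, -0.17, -0.68, 0.5, -0.084, 0.031, 0.026, -1.57, -0.07, -0.74, 0.5, -0.084, 0.031, 0.026, -1.54, 0.04, -0.78, 0.5, -0.084, 0.031, 0.026, -1.52, 0.15, -0.82, 0.5, -0.084, 0.031, 0.026, -1.48, 0.25, -0.85, 0.5, -0.084, 0.031, 0.026, -1.45, 0.37, -0.87, 0.5, -0.084, 0.031, 0.026, -1.41, 0.48, -0.88, 0.5, -0.084, 0.031, 0.026, -1.37, 0.59, -0.88, 0.5, -0.084, 0.031, 0.026, -1.33, 0.69, -0.86, 0.5, -0.084, 0.031, 0.026, -1.28, 0.8, -0.84, 0.5, -0.084, 0.031, 0.026, -1.24, 0.9, -0.81, 0.5, -0.084, 0.031, 0.026, -1.19, 1, -0.77, 0.5, -0.084, 0.031, 0.026, -1.14, 1.09, -0.71, 0.5]
```

>>> servo_tool:
  commands: [-0.084,0.031,0.026,-1.6,-0.45,-0.45,0.5,-0.084,0.031,0.026,-1.6,-0.35,-0.55,0.5,-0.084,0.031,0.026,-1.6,-0.25,-0.6,0.5,-0.084,0.031,0.026,-1.6,-0.15,-0.7,0.5,-0.084,0.031,0.026,-1.55,-0.05,-0.75,0.5,-0.084,0.031,0.026,-1.55,0.05,-0.8,0.5,-0.084,0.031,0.026,-1.5,0.15,-0.8,0.5,-0.084,0.031,0.026,-1.5,0.25,-0.85,0.5]

```text
t: 0.9
tool_pos: [0.3591, -0.4808, 0.2639]
tool_rot: [-0.079, 2.743, -1.219]
contact_force: [-0.1, 0.2, -0.2]
opening: 0.0427
```

```bash
python3 -c "
from h import *
state()
plan([.46,-.40,.30],toolR(80.05,10),9,0.5)"
```

```text
t 0.9 pos [ 0.3591 -0.4808  0.2639] F [-0.05  0.17 -0.21] open 0.0427 yaw 89.26 pitchdn 47.88 zt [ 0.148 -0.734 -0.662] q [-1.18  0.38  1.3   0.32  2.13  0.32]
[-0.072, 0.026, 0.022, -1.24, 0.31, -0.76, 0.5, -0.072, 0.026, 0.022, -1.22, 0.4, -0.77, 0.5, -0.072, 0.026, 0.022, -1.19, 0.48, -0.76, 0.5, -0.072, 0.026, 0.022, -1.16, 0.56, -0.76, 0.5, -0.072, 0.026, 0.022, -1.12, 0.64, -0.74, 0.5, -0.072, 0.026, 0.022, -1.09, 0.71, -0.72, 0.5, -0.072, 0.026, 0.022, -1.06, 0.79, -0.7, 0.5, -0.072, 0.026, 0.022, -1.02, 0.86, -0.67, 0.5, -0.072, 0.026, 0.022, -0.99, 0.93, -0.63, 0.5]
```

>>> servo_tool:
  commands: [-0.072,0.026,0.022,-1.25,0.3,-0.75,0.5,-0.072,0.026,0.022,-1.2,0.4,-0.75,0.5,-0.072,0.026,0.022,-1.2,0.5,-0.75,0.5,-0.072,0.026,0.022,-1.15,0.55,-0.75,0.5,-0.072,0.026,0.022,-1.1,0.65,-0.75,0.5,-0.072,0.026,0.022,-1.1,0.7,-0.7,0.5,-0.072,0.026,0.022,-1.05,0.8,-0.7,0.5,-0.072,0.026,0.022,-1,0.85,-0.65,0.5,-0.072,0.026,0.022,-1,0.95,-0.65,0.5]

```text
t: 1.8
tool_pos: [0.4643, -0.3986, 0.2958]
tool_rot: [-0.288, -3.091, 0.215]
contact_force: [1.3, 0.2, -0.7]
opening: 0.0426
```

```bash
python3 -c "
from h import *
state()
M=toolR(80.05,10)
rim=toworld([-.2845,-.0244,.1625]);print(rim)
t=rim-.055*M[:,1]; print(t)
plan(t,M,8,0.5)
snap('scene','s1')"
```

```text
t 1.8 pos [ 0.4643 -0.3986  0.2958] F [ 1.34  0.22 -0.73] open 0.0426 yaw 79.43 pitchdn 8.05 zt [-0.043 -0.135 -0.99 ] q [-1.11  0.56  1.3   1.03  2.38  0.99]
[ 0.49112694 -0.26317095  0.1625    ]
[ 0.48176794 -0.31652069  0.17205065]
[0.004, -0.002, -0.001, -0.05, 1.25, 1.38, 0.5, 0.004, -0.002, -0.001, -0.05, 1.26, 1.38, 0.5, 0.004, -0.002, -0.001, -0.05, 1.27, 1.37, 0.5, 0.004, -0.002, -0.001, -0.05, 1.27, 1.37, 0.5, 0.004, -0.002, -0.001, -0.04, 1.28, 1.36, 0.5, 0.004, -0.002, -0.001, -0.04, 1.28, 1.36, 0.5, 0.004, -0.002, -0.001, -0.04, 1.29, 1.35, 0.5, 0.004, -0.002, -0.001, -0.04, 1.29, 1.35, 0.5]
```

View pics/s1.png

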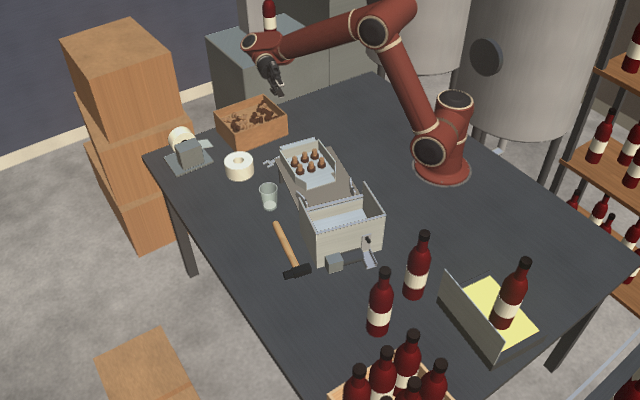

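```bash
cat > k.py <<'E'
from h import *
from scipy.optimize import least_squares
D=[([-1.272,.053,1.614,0,1.476,-.119],[.253,-.571,.23],[-.422,1.993,-1.989])]
def fk(q,p):
    q=np.asarray(q); a1,h,L2,L3,d,s4,e=p
    A=R.from_euler('z',q[0]); B=A*R.from_euler('y',q[1]); C=B*R.from_euler('y',q[2]); E=C*R.from_euler('z',s4*q[3]); F=E*R.from_euler('y',q[4])
    return A.apply([a1,0,h])+B.apply([0,0,L2])+C.apply([e,0,L3])+F.apply([0,0,d]), F
E
python3 - <<'E'
from k import *
import json
o=monitor.get_obs(); M=R.from_rotvec(o['tool_rot']).as_matrix()
for s in(1,-1): print(s, fk(o['q'],[0,0,0,0,0,s,0])[1].apply([0,0,1]).round(3), M[:,1].round(3))
json.dump([list(map(float,o['q'])),list(map(float,o['tool_pos']))],open('d1.json','w'))
E
```

```text
1 [ 0.181  0.974 -0.135] [ 0.181  0.974 -0.135]
-1 [-0.885  0.446 -0.135] [ 0.181  0.974 -0.135]
```

Run:
```python
from k import *
import json
d1=json.load(open('d1.json'))
DD=[([-1.272,.053,1.6135,0,1.476,-.119],[.2535,-.571,.2305],1),(d1[0],d1[1],1),([-1.18,.38,1.3,.32,2.13,.32],[.3591,-.4808,.2639],.3)]
f=lambda p:np.concatenate([w*(fk(q,[p[0],p[1],p[2],p[3],p[4],1,0])[0]-x) for q,x,w in DD]+[[.02*(p[0]),]])
r=least_squares(f,[0,.3,.5,.5,.25]); print(r.x.round(3),r.fun.round(4))
pp=[*r.x,1,0]; json.dump(pp,open('kin.json','w'))
lo=[-3.01,-1.01,.06,-1.02,.09]; hi=[3.01,2.22,2.58,4.17,2.62]
def ik(pos,y,q0):
    g=lambda q:np.concatenate([(fk(q,pp)[0]-pos)*10,fk(q,pp)[1].apply([0,0,1])-y])
    s=least_squares(g,q0,bounds=(lo,hi)); return s.x,abs(s.fun).max()
q=np.array(d1[0][:5])
def tgt(heelx,heely,yawrel,tip,pitch):
    t=np.deg2rad(tip); a=np.deg2rad(yawrel)
    X=-.168*np.cos(t)+0; 
    x=-.158*np.cos(t)+.043*np.sin(t); z=.158*np.sin(t)+.043*np.cos(t)+.1195
    Mm=toolR(75.65+yawrel,pitch+tip)
    rim=toworld([heelx+x*np.cos(a),heely+x*np.sin(a),z])
    return rim+.009*Mm[:,1],Mm[:,1]
for args in [(-.127,-.012,4.4,0,10),(-.06,-.005,2,0,10),(-.006,0,0,0,10),(-.006,0,0,15,10),(-.006,0,0,30,10),(-.006,0,0,45,10),(-.006,0,0,55,10),(-.006,0,0,62,10)]:
    p,y=tgt(*args); q,e=ik(p,y,q); print(args,p.round(3),q.round(2),round(e,4))
```

```text
[-0.393  0.102  0.627  0.985  0.405] [-0.0708 -0.022  -0.0017  0.001  -0.0006  0.0005 -0.0127 -0.0014  0.0037
 -0.0079]
(-0.127, -0.012, 4.4, 0, 10) [ 0.492 -0.254  0.161] [-0.99  0.46  1.56  0.96  2.18] 0.0
(-0.06, -0.005, 2, 0, 10) [ 0.496 -0.187  0.161] [-0.95  0.37  1.68  1.01  2.1 ] 0.0
(-0.006, 0, 0, 0, 10) [ 0.5   -0.132  0.161] [-0.91  0.3   1.77  1.05  2.04] 0.0
(-0.006, 0, 0, 15, 10) [ 0.503 -0.116  0.198] [-0.85  0.16  1.78  0.91  1.91] 0.0
(-0.006, 0, 0, 30, 10) [ 0.51  -0.092  0.23 ] [-0.74  0.03  1.78  0.76  1.76] 0.0
(-0.006, 0, 0, 45, 10) [ 0.518 -0.061  0.254] [-0.56 -0.06  1.78  0.58  1.62] 0.0
(-0.006, 0, 0, 55, 10) [ 0.524 -0.037  0.265] [-0.4  -0.1   1.77  0.43  1.55] 0.0
(-0.006, 0, 0, 62, 10) [ 0.528 -0.02   0.271] [-0.28 -0.12  1.76  0.31  1.51] 0.0
```

```bash
cat > k2.py <<'E'
from k import *
import json
d1=json.load(open('d1.json'))
def fk2(q,p):
    h,L2,L3,d,off=p
    A=R.from_euler('z',q[0]); B=A*R.from_euler('y',q[1]); C=B*R.from_euler('y',q[2]); F=C*R.from_euler('zy',[0,0])*R.from_euler('z',q[3])*R.from_euler('y',q[4])
    return A.apply([0,off,h])+B.apply([0,0,L2])+C.apply([0,0,L3])+F.apply([0,0,d]),F
DD=[([-1.272,.053,1.6135,0,1.476,-.119],[.2535,-.571,.2305],1),(d1[0],d1[1],1),([-1.18,.38,1.3,.32,2.13,.32],[.3591,-.4808,.2639],.3)]
f=lambda p:np.concatenate([w*(fk2(q,p)[0]-x) for q,x,w in DD])
r=least_squares(f,[.2,.5,.5,.25,.07]);pp=r.x
lo=[-3.01,-1.01,.06,-1.02,.09]; hi=[3.01,2.22,2.58,4.17,2.62]
def ik(pos,y,q0):
    g=lambda q:np.concatenate([(fk2(q,pp)[0]-pos)*10,fk2(q,pp)[1].apply([0,0,1])-y])
    s=least_squares(g,q0,bounds=(lo,hi)); return s.x,abs(s.fun).max()
def tgt(heelx,heely,yawrel,tip,pitch):
    t=np.deg2rad(tip); a=np.deg2rad(yawrel)
    x=-.158*np.cos(t)+.043*np.sin(t); z=.158*np.sin(t)+.043*np.cos(t)+.1195
    Mm=toolR(75.65+yawrel,pitch+tip)
    rim=toworld([heelx+x*np.cos(a),heely+x*np.sin(a),z])
    return rim+.009*Mm[:,1],Mm
E
python3 - <<'E'
from k2 import *
print(r.x.round(3),r.fun.round(4))
q=np.array(d1[0][:5])
for args in [(-.127,-.012,4.4,0,10),(-.06,-.005,2,0,10),(-.006,0,0,0,10),(-.006,0,0,15,10),(-.006,0,0,30,10),(-.006,0,0,45,10),(-.006,0,0,55,10),(-.006,0,0,62,10)]:
    p,M=tgt(*args); q,e=ik(p,M[:,1],q); w=p-pp[3]*M[:,1]
    print(args,p.round(3),q.round(2),round(e,4),'wrist',w.round(3))
E
```

```text
[0.181 0.384 0.603 0.277 0.075] [ 0.0009  0.     -0.0008 -0.0004 -0.0011  0.0006 -0.0011  0.0026  0.0007]
(-0.127, -0.012, 4.4, 0, 10) [ 0.492 -0.254  0.161] [-0.97  0.46  1.67  0.92  2.11] 0.0 wrist [ 0.445 -0.523  0.209]
(-0.06, -0.005, 2, 0, 10) [ 0.496 -0.187  0.161] [-0.92  0.33  1.83  0.98  2.02] 0.0 wrist [ 0.438 -0.453  0.209]
(-0.006, 0, 0, 0, 10) [ 0.5   -0.132  0.161] [-0.87  0.23  1.95  1.04  1.95] 0.0 wrist [ 0.432 -0.396  0.209]
(-0.006, 0, 0, 15, 10) [ 0.503 -0.116  0.198] [-0.82  0.04  1.96  0.92  1.84] 0.0 wrist [ 0.441 -0.359  0.315]
(-0.006, 0, 0, 30, 10) [ 0.51  -0.092  0.23 ] [-0.72 -0.11  1.94  0.77  1.74] 0.0 wrist [ 0.457 -0.298  0.408]
(-0.006, 0, 0, 45, 10) [ 0.518 -0.061  0.254] [-0.57 -0.21  1.9   0.58  1.65] 0.0 wrist [ 0.478 -0.215  0.481]
(-0.006, 0, 0, 55, 10) [ 0.524 -0.037  0.265] [-0.44 -0.24  1.87  0.43  1.59] 0.0 wrist [ 0.495 -0.151  0.516]
(-0.006, 0, 0, 62, 10) [ 0.528 -0.02   0.271] [-0.35 -0.24  1.84  0.31  1.57] 0.0 wrist [ 0.507 -0.103  0.534]
```

>>> servo_tool:
  commands: [0.004,-0.002,-0.001,-0.05,1.25,1.4,0.5,0.004,-0.002,-0.001,-0.05,1.25,1.4,0.5,0.004,-0.002,-0.001,-0.05,1.25,1.35,0.5,0.004,-0.002,-0.001,-0.05,1.25,1.35,0.5,0.004,-0.002,-0.001,-0.05,1.3,1.35,0.5,0.004,-0.002,-0.001,-0.05,1.3,1.35,0.5,0.004,-0.002,-0.001,-0.05,1.3,1.35,0.5,0.004,-0.002,-0.001,-0.05,1.3,1.35,0.5]

```text
t: 2.65
tool_pos: [0.4824, -0.3119, 0.1624]
tool_rot: [-0.27, -3.1, 0.275]
contact_force: [0.0, 0.4, 0.2]
opening: 0.0427
```

```bash
python3 -c "
from h import *
state()
M=toolR(80.05,10)
rim=toworld([-.2845,-.0244,.1625])
t=rim+.008*M[:,1]; print(t)
plan(t,M,6,0.5)
d=snap('top','t2'); cv2.imwrite('pics/t2c.png',cv2.resize(d['frame'][140:340,300:580,::-1],None,fx=2.5,fy=2.5))
P=cloud(d).reshape(-1,3)*1000; X,Y,Z=P.T
m=(X>420)&(X<540)&(Y>-400)&(Y<-290)&(Z>120)&(Z<260); print(m.sum(),Y[m].max())
m2=m&(Y>Y[m].max()-30); print(Z[m2].max(),X[m2].min(),X[m2].max())
"
```

```text
t 2.65 pos [ 0.4824 -0.3119  0.1624] F [0.03 0.43 0.19] open 0.0427 yaw 80.04 pitchdn 10.15 zt [-0.033 -0.173 -0.984] q [-1.03  0.59  1.49  0.89  2.17  0.77]
[ 0.49248825 -0.25541099  0.16111081]
[0, 0, 0, 0, 0.94, -0.15, 0.5, 0, 0, 0, 0, 0.94, -0.15, 0.5, 0, 0, 0, 0, 0.94, -0.15, 0.5, 0, 0, 0, 0, 0.95, -0.15, 0.5, 0, 0, 0, 0, 0.95, -0.15, 0.5, 0, 0, 0, 0, 0.95, -0.15, 0.5]
795 -309.6642708615411
208.67924104685497 467.4879549230188 494.43909072062127
```

View pics/t2c.png

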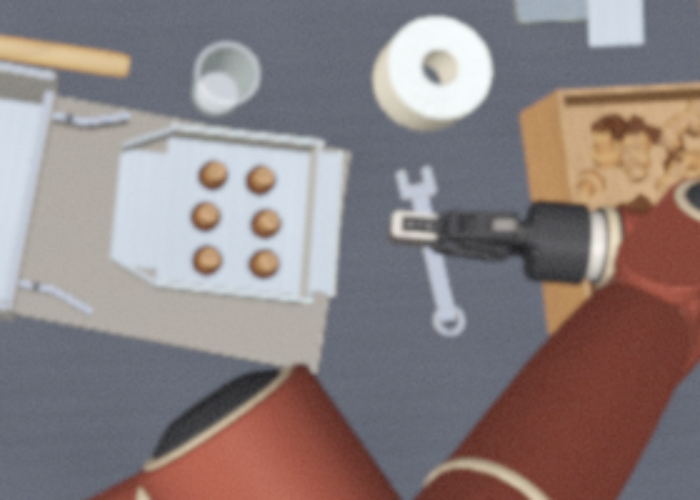

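>>> servo_tool:
  commands: [0,0,0,0,0.95,-0.15,0.5,0,0,0,0,0.95,-0.15,0.5,0,0,0,0,0.95,-0.15,0.5,0,0,0,0,0.95,-0.15,0.5,0,0,0,0,0.95,-0.15,0.5,0,0,0,0,0.9,-0.15,0.5]

```text
t: 3.3
tool_pos: [0.4931, -0.2495, 0.1597]
tool_rot: [-0.269, -3.099, 0.272]
contact_force: [-0.0, 0.1, -1.1]
opening: 0.0425
```

```bash
python3 -c "
from h import *
state()
M=toolR(80.05,10)
rim=toworld([-.2845,-.0244,.1625])
o=monitor.get_obs(); print('along,up of TCP rel rim (tool axes mm)',((o['tool_pos']-rim)@M*1000).round(1))
d=snap('top','t3'); cv2.imwrite('pics/t3c.png',cv2.resize(d['frame'][180:280,340:500,::-1],None,fx=4,fy=4))
d=snap('scene','s3'); cv2.imwrite('pics/s3c.png',cv2.resize(d['frame'][90:230,200:380,::-1],None,fx=4,fy=4))
"
```

```text
t 3.3 pos [ 0.4931 -0.2495  0.1597] F [-0.    0.06 -1.08] open 0.0425 yaw 80.1 pitchdn 10.05 zt [-0.034 -0.171 -0.985] q [-0.97  0.52  1.6   0.93  2.11  0.77]
along,up of TCP rel rim (tool axes mm) [ 0.4 14.1  0.4]
```

View pics/t3c.png

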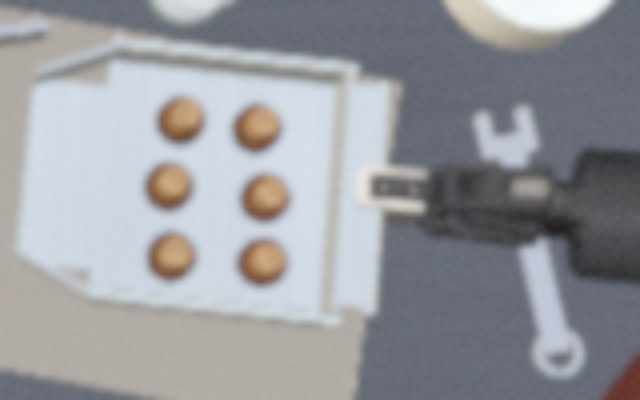

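View pics/s3c.png

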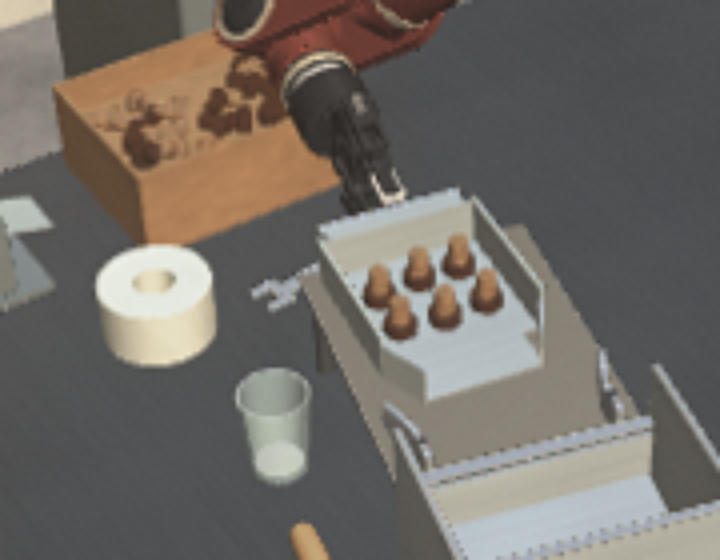

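>>> servo_tool:
  commands: [0,0,0,0,-0.5,0,0.4,0,0,0,0,0,0,0.3,0,0,0,0,0,0,0.2,0,0,0,0,0,0,0.16]
  grip_force: 20

```text
t: 3.8
tool_pos: [0.4922, -0.2552, 0.1608]
tool_rot: [-0.269, -3.099, 0.273]
contact_force: [-0.2, 0.4, -0.4]
opening: 0.0139
```

```bash
python3 -c "
from h import *
state()
M=toolR(80.05,10)
rim=toworld([-.2845,-.0244,.1625])
o=monitor.get_obs(); print(((o['tool_pos']-rim)@M*1000).round(1))
"
```

```text
t 3.8 pos [ 0.4922 -0.2552  0.1608] F [-0.25  0.36 -0.39] open 0.0139 yaw 80.11 pitchdn 10.08 zt [-0.034 -0.172 -0.985] q [-0.98  0.52  1.59  0.92  2.11  0.77]
[0.4 8.2 0.2]
```

>>> servo_tool:
  commands: [0,0,0,0,0,0,0.13,0,0,0,0,0,0,0.11,0,0,0,0,0,0,0.08,0,0,0,0,0,0,0.04,0,0,0,0,0,0,0.0]
  grip_force: 20

```text
t: 4.3
tool_pos: [0.4921, -0.2557, 0.1611]
tool_rot: [-0.269, -3.1, 0.272]
contact_force: [0.5, 0.7, 1.2]
opening: 0.0069
```

```bash
python3 -c "
from h import *
state()
M=toolR(80.05,10)
rim=toworld([-.2845,-.0244,.1625])
o=monitor.get_obs(); print(((o['tool_pos']-rim)@M*1000).round(1),o['wrist_torque'])
"
```

```text
t 4.3 pos [ 0.4921 -0.2557  0.1611] F [0.5  0.72 1.23] open 0.0069 yaw 80.09 pitchdn 10.04 zt [-0.033 -0.171 -0.985] q [-0.98  0.52  1.59  0.92  2.11  0.77]
[0.3 7.7 0.1] [-0.40739249  0.05198277  0.01062767]
```

```bash
cat >> k2.py <<'E'
def rel(a,b,n,claw):
    o=monitor.get_obs(); pa,Ma=tgt(*a); pb,Mb=tgt(*b)
    M0=R.from_rotvec(o['tool_rot']).as_matrix()
    # cancel grip offset: keep offset in tool frame
    off=M0.T@(o['tool_pos']-pa)
    Mt=Mb@Ma.T@M0
    plan(pb+Mt@off,Mt,n,claw)
E
python3 -c "
from k2 import *
rel((-.127,-.0122,4.4,0,10),(-.065,-.002,0.5,0,10),14,0)
"
```

```text
[0, 0.001, 0.005, 0.11, 0.44, -0.08, 0, 0, 0.001, 0.005, 0.11, 0.44, -0.08, 0, 0, 0.001, 0.005, 0.12, 0.44, -0.08, 0, 0, 0.001, 0.005, 0.12, 0.44, -0.08, 0, 0, 0.001, 0.005, 0.12, 0.44, -0.08, 0, 0, 0.001, 0.005, 0.12, 0.44, -0.08, 0, 0, 0.001, 0.005, 0.12, 0.44, -0.08, 0, 0, 0.001, 0.005, 0.13, 0.44, -0.08, 0, 0, 0.001, 0.005, 0.13, 0.44, -0.08, 0, 0, 0.001, 0.005, 0.13, 0.44, -0.08, 0, 0, 0.001, 0.005, 0.13, 0.44, -0.08, 0, 0, 0.001, 0.005, 0.14, 0.44, -0.08, 0, 0, 0.001, 0.005, 0.14, 0.44, -0.08, 0, 0, 0.001, 0.005, 0.14, 0.44, -0.08, 0]
```

>>> servo_tool:
  commands: [0,0,0,0,0,0,0,0,0.001,0.005,0.06,0.2,-0.04,0,0,0.001,0.005,0.12,0.44,-0.08,0,0,0.001,0.005,0.12,0.44,-0.08,0,0,0.001,0.005,0.12,0.44,-0.08,0,0,0.001,0.005,0.12,0.44,-0.08,0,0,0.001,0.005,0.12,0.44,-0.08,0]
  grip_force: 50

```text
t: 5.0
tool_pos: [0.4904, -0.2305, 0.1611]
tool_rot: [-0.325, -3.091, 0.277]
contact_force: [0.0, -2.7, -0.0]
opening: 0.0058
```

```bash
cat >> h.py <<'E'
def tray(d):
    P=tofeed(cloud(d)[d['depth']>0])*1000; X,Y,Z=P.T
    m=(X>-300)&(X<-10)&(abs(Y)<115)&(Z>153)&(Z<169)
    # side walls: outermost points per x bin
    a=[];b=[]
    P2=P[m]
    # rim back edge unknown; use walls
    from numpy import percentile as pc
    return P2
E
python3 -c "
from h import *
state()
d=snap('top','t4'); cv2.imwrite('pics/t4c.png',cv2.resize(d['frame'][170:290,290:480,::-1],None,fx=4,fy=4))
P=tofeed(cloud(d)[d['depth']>0])*1000; X,Y,Z=P.T
m=(X>-300)&(X<-60)&(abs(Y)<115)&(Z>153)&(Z<169)
for lo in range(-240,-40,20):
  q=m&(X>lo)&(X<lo+20)
  if q.sum(): print(lo,np.percentile(Y[q],[1,99]).round(1))
"
```

```text
t 5.0 pos [ 0.4904 -0.2305  0.1611] F [ 0.03 -2.68 -0.02] open 0.0058 yaw 77.99 pitchdn 10.26 zt [-0.04  -0.174 -0.984] q [-0.97  0.47  1.67  0.95  2.07  0.77]
-240 [-92.   61.8]
-220 [-91.   62.2]
-200 [-90.4  62.9]
-180 [-89.   63.7]
-160 [-88.2  63.4]
-140 [-88.   65.4]
-120 [-87.   65.7]
-100 [-85.   61.1]
-80 [-74.  52.]
```

View pics/t4c.png

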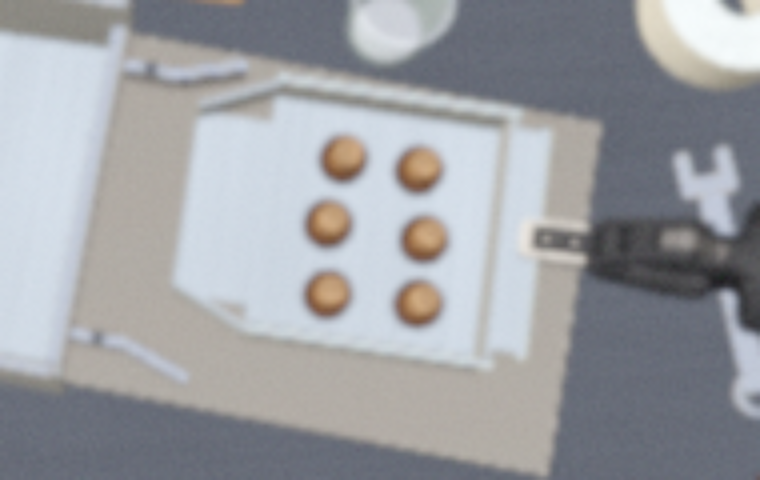

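```bash
python3 -c "
from k2 import *
rel((-.102,-.0096,2.35,0,10),(-.040,-.000,0.0,0,10),14,0)
"
```

```text
[0, 0.001, 0.003, 0.09, 0.44, -0.08, 0, 0, 0.001, 0.003, 0.1, 0.44, -0.08, 0, 0, 0.001, 0.003, 0.1, 0.44, -0.08, 0, 0, 0.001, 0.003, 0.1, 0.44, -0.08, 0, 0, 0.001, 0.003, 0.1, 0.44, -0.08, 0, 0, 0.001, 0.003, 0.1, 0.44, -0.08, 0, 0, 0.001, 0.003, 0.1, 0.44, -0.08, 0, 0, 0.001, 0.003, 0.1, 0.44, -0.08, 0, 0, 0.001, 0.003, 0.1, 0.44, -0.08, 0, 0, 0.001, 0.003, 0.11, 0.44, -0.08, 0, 0, 0.001, 0.003, 0.11, 0.44, -0.08, 0, 0, 0.001, 0.003, 0.11, 0.44, -0.08, 0, 0, 0.001, 0.003, 0.11, 0.44, -0.08, 0, 0, 0.001, 0.003, 0.11, 0.44, -0.08, 0]
```

>>> servo_tool:
  commands: [-0.0005,0.001,0.003,0.1,0.44,-0.08,0,-0.0005,0.001,0.003,0.1,0.44,-0.08,0,-0.0005,0.001,0.003,0.1,0.44,-0.08,0,0,0.001,0.003,0.1,0.44,-0.08,0,0,0.001,0.003,0.1,0.44,-0.08,0,0,0.001,0.003,0.1,0.44,-0.08,0,0,0.001,0.003,0.1,0.44,-0.08,0,0,0.001,0.003,0.1,0.44,-0.08,0,0,0.001,0.003,0.1,0.44,-0.08,0,0,0.001,0.003,0.11,0.44,-0.08,0,0,0.001,0.003,0.11,0.3,-0.05,0]

```text
t: 6.15
tool_pos: [0.4903, -0.1763, 0.1611]
tool_rot: [-0.382, -3.077, 0.272]
contact_force: [-0.3, -3.9, -0.6]
opening: 0.0055
```

```bash
python3 -c "
from h import *
state()
d=snap('top','t5'); cv2.imwrite('pics/t5c.png',cv2.resize(d['frame'][150:290,260:450,::-1],None,fx=4,fy=4))
P=tofeed(cloud(d)[d['depth']>0])*1000; X,Y,Z=P.T
m=(X>-300)&(X<-20)&(abs(Y)<115)&(Z>153)&(Z<169)
for lo in range(-240,-0,20):
  q=m&(X>lo)&(X<lo+20)
  if q.sum(): print(lo,np.percentile(Y[q],[1,99]).round(1))
"
```

```text
t 6.15 pos [ 0.4903 -0.1763  0.1611] F [-0.32 -3.89 -0.59] open 0.0055 yaw 75.9 pitchdn 10.17 zt [-0.05  -0.169 -0.984] q [-0.93  0.38  1.79  0.99  2.    0.79]
-240 [6.4 8.7]
-220 [-68.9  63.3]
-200 [-77.6  72. ]
-180 [-80.1  73.4]
-160 [-79.8  73. ]
-140 [-79.7  72.5]
-120 [-79.7  73.2]
-100 [-79.7  73. ]
-80 [-80.5  73. ]
-60 [-80.1  72.8]
-40 [-71.1  65.9]
```

View pics/t5c.png

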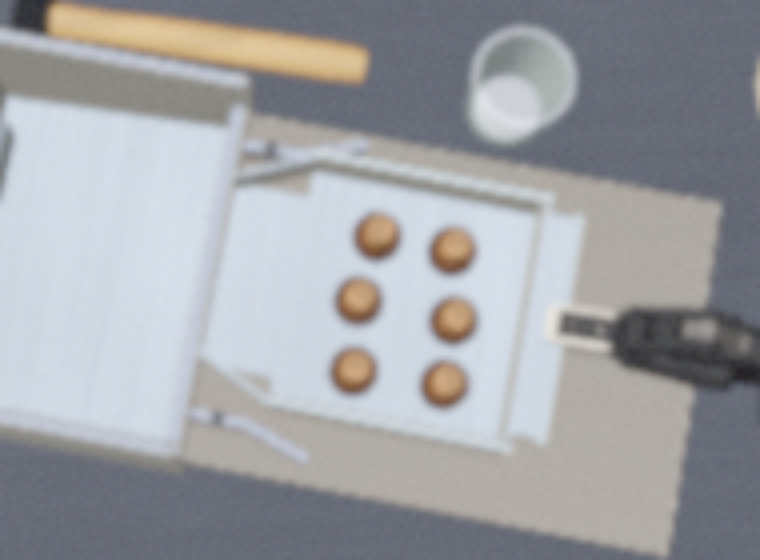

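>>> servo_tool:
  commands: [0,0,0.001,0.12,0.3,-0.05,0,0,0,0.001,0.12,0.3,-0.05,0,0,0,0.001,0.1,0.3,-0.05,0,0,0,0,0.08,0.3,-0.05,0,0,0,0,0,0.3,-0.05,0,0,0,0,0,0.3,-0.05,0,0,0,0,0,0.2,-0.03,0]

```text
t: 6.9
tool_pos: [0.4912, -0.154, 0.1611]
tool_rot: [-0.387, -3.077, 0.272]
contact_force: [-0.6, -3.5, -0.1]
opening: 0.0061
```

```bash
cat > chk.py <<'E'
from h import *
import sys
state(); o=monitor.get_obs(); print('TCP feeder mm',(tofeed(o['tool_pos'])*1000).round(1),'F feeder',(np.array(o['contact_force'])@FR).round(2))
d=snap('top',sys.argv[1]); cv2.imwrite(f'pics/{sys.argv[1]}c.png',cv2.resize(d['frame'][150:290,240:430,::-1],None,fx=4,fy=4))
P=tofeed(cloud(d)[d['depth']>0])*1000; X,Y,Z=P.T
m=(X>-300)&(X<-10)&(abs(Y)<115)&(Z>153)&(Z<169)
for lo in range(-200,-0,40):
  q=m&(X>lo)&(X<lo+40)
  if q.sum(): print(lo,np.percentile(Y[q],[1,99]).round(1))
q=m&(abs(Y)<60)&(abs(Y)>15)
for a,b in((-60,-40),(-40,-15),(15,40),(40,60)):
  k=q&(Y>a)&(Y<b); print('rim back',a,np.percentile(X[k],[1]).round(1))
E
python3 chk.py t6
```

```text
t 6.9 pos [ 0.4912 -0.154   0.1611] F [-0.63 -3.49 -0.09] open 0.0061 yaw 75.69 pitchdn 10.17 zt [-0.05  -0.169 -0.984] q [-0.91  0.35  1.83  1.01  1.97  0.79]
TCP feeder mm [-178.7    2.5  161.1] F feeder [-3.54 -0.25 -0.09]
-200 [-71.   75.9]
-160 [-75.2  78. ]
-120 [-75.3  77.8]
-80 [-75.4  77.6]
-40 [-75.6  77. ]
rim back -60 [-191.2]
rim back -40 [-191.]
rim back 15 [-277.2]
rim back 40 [-190.9]
```

View pics/t6c.png

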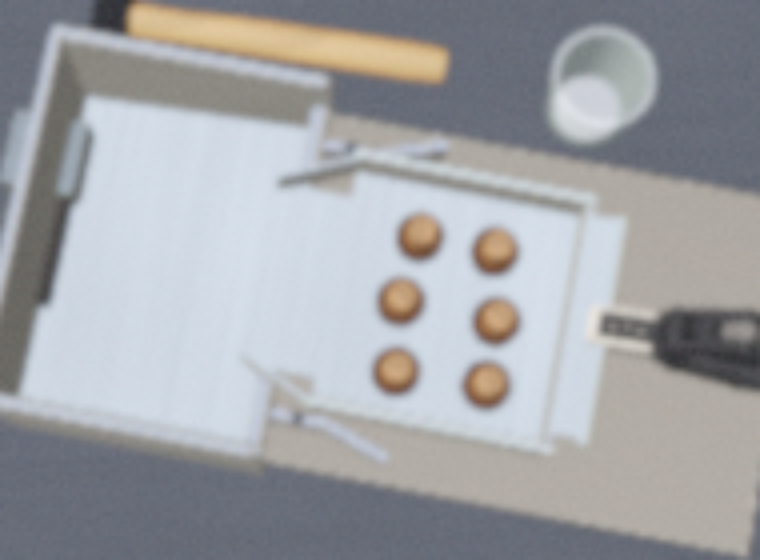

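>>> servo_tool:
  commands: [0,0,0,0,0.25,-0.04,0,0,0,0,0,0.25,-0.04,0,0,0,0,0,0.25,-0.04,0,0,0,0,0,0.25,-0.04,0,0,0,0,0,0.25,-0.04,0,0,0,0,0,0.15,-0.03,0,0,0,0,0,0.1,-0.02,0]

```text
t: 7.65
tool_pos: [0.4953, -0.1378, 0.1611]
tool_rot: [-0.386, -3.077, 0.272]
contact_force: [-1.7, -3.7, -0.9]
opening: 0.0054
```

```bash
python3 chk.py t7
```

```text
t 7.65 pos [ 0.4953 -0.1378  0.1611] F [-1.69 -3.74 -0.94] open 0.0054 yaw 75.74 pitchdn 10.15 zt [-0.05  -0.169 -0.984] q [-0.88  0.34  1.85  1.03  1.96  0.8 ]
TCP feeder mm [-162.     2.7  161.1] F feeder [-4.04  0.71 -0.94]
-200 [-63.6  67.3]
-160 [-74.3  78.1]
-120 [-75.  78.]
-80 [-74.7  77.8]
-40 [-74.6  78. ]
rim back -60 [-174.6]
rim back -40 [-174.1]
rim back 15 [-263.]
rim back 40 [-174.4]
```

>>> servo_tool:
  commands: [0,0,0,0,0.1,-0.02,0,0,0,0,0,0.1,-0.02,0,0,0,0,0,0.1,-0.02,0]

```text
t: 8.0
tool_pos: [0.496, -0.1346, 0.1611]
tool_rot: [-0.386, -3.077, 0.272]
contact_force: [-0.5, -3.1, 0.4]
opening: 0.0057
```

>>> servo_tool:
  commands: [0,0,0,0,0.1,-0.02,0]

```text
t: 8.1
tool_pos: [0.4963, -0.1335, 0.1611]
tool_rot: [-0.386, -3.077, 0.272]
contact_force: [-0.6, -4.1, -0.3]
opening: 0.0056
```

>>> servo_tool:
  commands: [0,0,0,0,0.1,-0.02,0]

```text
t: 8.2
tool_pos: [0.4966, -0.1325, 0.1611]
tool_rot: [-0.386, -3.077, 0.272]
contact_force: [-1.2, -2.6, -0.2]
opening: 0.0053
```

>>> servo_tool:
  commands: [0,0,0,0,0.1,-0.02,0]

```text
t: 8.3
tool_pos: [0.497, -0.1319, 0.1613]
tool_rot: [-0.387, -3.077, 0.273]
contact_force: [-3.8, -11.7, 1.1]
opening: 0.0058
```

>>> servo_tool:
  commands: [0,0,0,0,0.1,-0.02,0]

```text
t: 8.4
tool_pos: [0.4973, -0.1318, 0.1616]
tool_rot: [-0.388, -3.077, 0.275]
contact_force: [-4.4, -11.2, 1.6]
opening: 0.0058
```

>>> servo_tool:
  commands: [0,0,0,0,0.1,-0.02,0]

```text
t: 8.5
tool_pos: [0.4974, -0.1318, 0.1618]
tool_rot: [-0.388, -3.077, 0.277]
contact_force: [-3.9, -10.4, 0.3]
opening: 0.0059
```

>>> servo_tool:
  commands: [0,0,0,0,0,0,0,0,0,0,0,0,0,0,0,0,0,0,0,0,0]

```text
t: 8.8
tool_pos: [0.4972, -0.1321, 0.1613]
tool_rot: [-0.388, -3.075, 0.279]
contact_force: [-0.6, -4.3, 0.5]
opening: 0.0059
```

```bash
python3 chk.py t8
python3 - <<'E'
from h import *
d=dict(np.load('pics/t8.npz')); P=tofeed(cloud(d)[d['depth']>0])*1000; X,Y,Z=P.T
# floor & tail levels along x for |Y|<75
for lo in range(-175,60,15):
    q=(X>lo)&(X<lo+15)&(abs(Y)<50)&(Z>95)
    if q.sum(): print(lo,np.median(Z[q]).round(1),end=' ; ')
E
```

```text
t 8.8 pos [ 0.4972 -0.1321  0.1613] F [-0.56 -4.27  0.51] open 0.0059 yaw 75.64 pitchdn 10.42 zt [-0.051 -0.174 -0.983] q [-0.88  0.33  1.86  1.03  1.95  0.8 ]
TCP feeder mm [-156.     2.2  161.3] F feeder [-4.28 -0.52  0.51]
-200 [-65.5  68.3]
-160 [-73.8  77.4]
-120 [-74.9  77.7]
-80 [-75.1  77.9]
-40 [-74.6  78. ]
rim back -60 [-167.8]
rim back -40 [-167.9]
rim back 15 [-255.6]
rim back 40 [-167.8]
-175 167.9 ; -160 165.9 ; -145 124.8 ; -130 123.9 ; -115 138.1 ; -100 128.3 ; -85 123.9 ; -70 125.6 ; -55 138.2 ; -40 124.1 ; -25 123.3 ; -10 123.3 ; 5 123.4 ; 20 123.6 ; 35 123.2 ;
```

View pics/t8c.png

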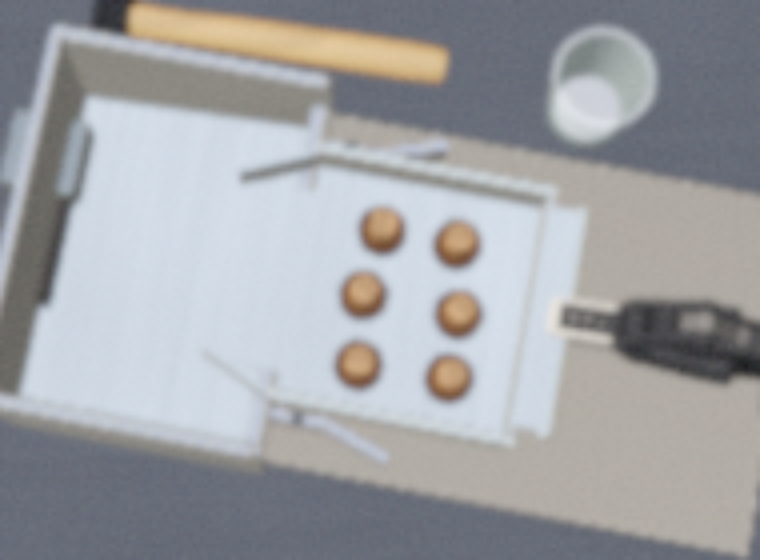

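>>> servo_tool:
  commands: [0.02,0,0,0,0.05,-0.33,0,0.03,0,0,0,0.07,-0.49,0,0.03,0,0,0,0.07,-0.49,0,0.03,0,0,0,0.07,-0.49,0]

```text
t: 9.25
tool_pos: [0.4987, -0.126, 0.1771]
tool_rot: [-0.385, -3.038, 0.451]
contact_force: [-1.8, -3.0, -1.1]
opening: 0.0055
```

```bash
cat > tip.py <<'E'
from h import *
import sys
# pose in feeder frame; tilt estimated from TCP angle about bar axis
def main():
    o=monitor.get_obs(); M=FR.T@R.from_rotvec(o['tool_rot']).as_matrix(); p=tofeed(o['tool_pos'])*1000
    pd=np.rad2deg(np.arcsin(-M[2,1]))
    v=p-np.array([0,p[1],112]); rad=np.hypot(v[0],v[2]); ang=np.rad2deg(np.arctan2(v[2],-v[0]))
    a0=np.rad2deg(np.arctan2(161.3-112,156)); 
    print('t',o['t'].__round__(2),'p',p.round(1),'pitch',pd.round(2),'tool tilt',(pd-10.4).round(2),'pos tilt',(ang-a0).round(2),'radius',rad.round(1),'(163.6)','F',(np.array(o['contact_force'])@FR).round(1),'open',o['opening'].__round__(4),'M0',M[:,0].round(3))
    w=float(sys.argv[1]); pv=M.T@(-v); d=pv-R.from_rotvec([w,0,0]).apply(pv); print('d cm',(d/10).round(3),'radial-in unit tool',(pv/np.linalg.norm(pv)).round(2))
main()
E
python3 tip.py 0.04
```

```text
t 9.25 p [-149.8    2.2  177.1] pitch 16.94 tool tilt 6.54 pos tilt 5.96 radius 163.3 (163.6) F [-3.3  1.  -1.1] open 0.0055 M0 [0.003 1.    0.01 ]
d cm [ 0.     0.088 -0.647] radial-in unit tool [-0.    0.99  0.11]
```

>>> servo_tool:
  commands: [0.04,0,0,0,0.09,-0.65,0,0.04,0,0,0,0.09,-0.65,0,0.04,0,0,0,0.09,-0.65,0,0.04,0,0,0,0.09,-0.65,0,0.04,0,0,0,0.09,-0.65,0]

```text
t: 9.75
tool_pos: [0.5028, -0.1097, 0.2065]
tool_rot: [-0.372, -2.948, 0.764]
contact_force: [-0.4, -3.4, -0.9]
opening: 0.0057
```

```bash
python3 tip.py 0.04
```

```text
t 9.75 p [-132.9    2.4  206.5] pitch 29.14 tool tilt 18.74 pos tilt 17.88 radius 163.1 (163.6) F [-3.4 -0.5 -0.9] open 0.0057 M0 [0.003 1.    0.01 ]
d cm [ 0.     0.084 -0.647] radial-in unit tool [-0.    0.99  0.11]
```

>>> servo_tool:
  commands: [0.04,0,0,0,0.08,-0.65,0,0.04,0,0,0,0.08,-0.65,0,0.04,0,0,0,0.08,-0.65,0,0.04,0,0,0,0.08,-0.65,0,0.04,0,0,0,0.08,-0.65,0,0.04,0,0,0,0.08,-0.65,0]

```text
t: 10.35
tool_pos: [0.5096, -0.0818, 0.2375]
tool_rot: [-0.352, -2.799, 1.128]
contact_force: [0.7, -1.6, -2.0]
opening: 0.0056
```

```bash
python3 tip.py 0.04; python3 chk.py t9 | tail -1; python3 -c "
from h import *
d=snap('scene','s9'); cv2.imwrite('pics/s9c.png',cv2.resize(d['frame'][90:270,220:420,::-1],None,fx=3.3,fy=3.3))"
```

```text
t 10.35 p [-104.2    2.6  237.5] pitch 43.98 tool tilt 33.58 pos tilt 32.76 radius 163.1 (163.6) F [-1.4 -1.1 -2. ] open 0.0056 M0 [0.003 1.    0.009]
d cm [ 0.     0.085 -0.647] radial-in unit tool [-0.    0.99  0.11]
rim back 40 [-69.1]
```

View pics/s9c.png

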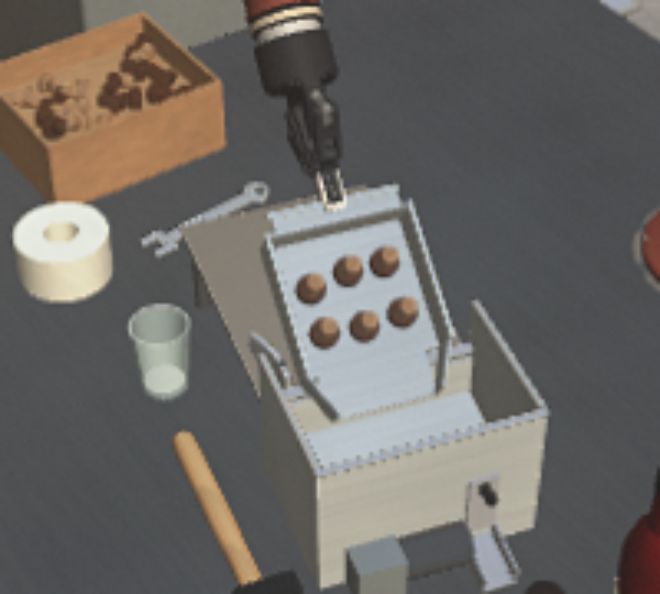

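>>> servo_tool:
  commands: [0.03,0,0,0,0.065,-0.48,0,0.03,0,0,0,0.065,-0.48,0,0.03,0,0,0,0.065,-0.48,0,0.03,0,0,0,0.065,-0.48,0,0.03,0,0,0,0.065,-0.48,0]

```text
t: 10.95
tool_pos: [0.5148, -0.0613, 0.2523]
tool_rot: [-0.335, -2.687, 1.337]
contact_force: [-0.3, -2.1, 0.6]
opening: 0.006
```

```bash
python3 tip.py 0.03; python3 -c "
from h import *
d=snap('scene','s10'); cv2.imwrite('pics/s10c.png',cv2.resize(d['frame'][90:270,220:420,::-1],None,fx=3,fy=3))"
```

```text
t 10.95 p [-83.    2.7 252.3] pitch 52.97 tool tilt 42.57 pos tilt 41.84 radius 163.0 (163.6) F [-2.1 -0.2  0.6] open 0.006 M0 [0.002 1.    0.01 ]
d cm [ 0.     0.062 -0.485] radial-in unit tool [-0.01  0.99  0.11]
```

View pics/s10c.png

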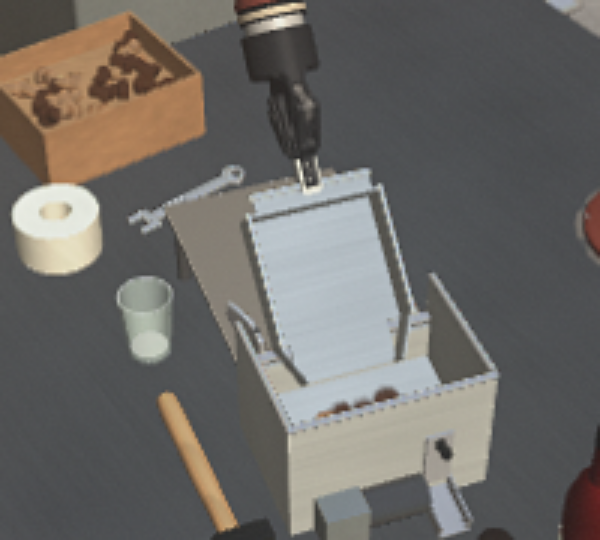

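>>> servo_tool:
  commands: [0,0,0,0,0,0,0,0,0,0,0,0,0,0,0,0,0,0,0,0,0,0,0,0,0,0,0,0]

```text
t: 11.4
tool_pos: [0.515, -0.0598, 0.2531]
tool_rot: [-0.332, -2.688, 1.34]
contact_force: [-0.3, -2.4, 1.4]
opening: 0.0057
```

```bash
python3 tip.py -0.04; python3 -c "
from h import *
d=snap('top','t11'); cv2.imwrite('pics/t11c.png',cv2.resize(d['frame'][140:290,220:410,::-1],None,fx=4,fy=4))"
```

```text
t 11.4 p [-81.6   2.8 253.1] pitch 53.03 tool tilt 42.63 pos tilt 42.42 radius 163.0 (163.6) F [-2.4 -0.3  1.4] open 0.0057 M0 [0.    1.    0.009]
d cm [ 0.    -0.066  0.648] radial-in unit tool [-0.01  0.99  0.12]
```

View pics/t11c.png

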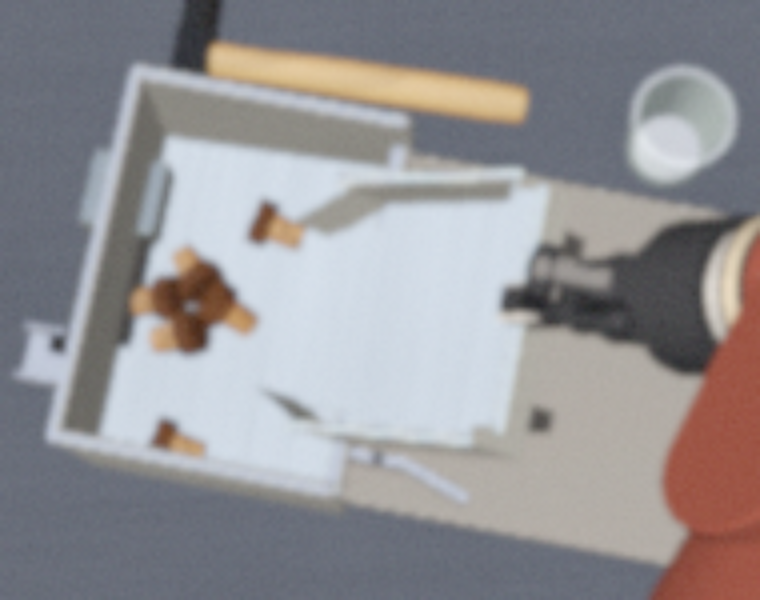

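>>> servo_tool:
  commands: [-0.03,0,0,0,-0.05,0.49,0,-0.04,0,0,0,-0.07,0.65,0,-0.04,0,0,0,-0.07,0.65,0,-0.04,0,0,0,-0.07,0.65,0,-0.04,0,0,0,-0.07,0.65,0,-0.04,0,0,0,-0.07,0.65,0,-0.04,0,0,0,-0.07,0.65,0,-0.04,0,0,0,-0.07,0.65,0]

```text
t: 12.25
tool_pos: [0.5042, -0.101, 0.2178]
tool_rot: [-0.366, -2.907, 0.885]
contact_force: [0.5, -1.1, -2.1]
opening: 0.0058
```

```bash
python3 tip.py -0.04
```

```text
t 12.25 p [-124.2    3.1  217.8] pitch 33.92 tool tilt 23.52 pos tilt 22.9 radius 163.2 (163.6) F [-0.9 -0.7 -2.1] open 0.0058 M0 [0.003 1.    0.008]
d cm [ 0.    -0.061  0.65 ] radial-in unit tool [-0.    0.99  0.11]
```

>>> servo_tool:
  commands: [-0.04,0,0,0,-0.06,0.65,0,-0.04,0,0,0,-0.06,0.65,0,-0.04,0,0,0,-0.06,0.65,0,-0.04,0,0,0,-0.06,0.65,0,-0.04,0,0,0,-0.06,0.65,0,-0.03,0,0,0,-0.05,0.49,0,-0.02,0,0,0,-0.04,0.33,0]

```text
t: 12.95
tool_pos: [0.4974, -0.1251, 0.1791]
tool_rot: [-0.387, -3.03, 0.482]
contact_force: [-0.6, -2.1, -0.4]
opening: 0.0056
```

```bash
python3 tip.py -0.02
```

```text
t 12.95 p [-149.2    3.7  179.1] pitch 18.13 tool tilt 7.73 pos tilt 6.68 radius 163.6 (163.6) F [-2.2  0.1 -0.4] open 0.0056 M0 [0.005 1.    0.009]
d cm [ 0.    -0.031  0.326] radial-in unit tool [0.   0.99 0.11]
```

>>> servo_tool:
  commands: [-0.02,0,0,-0.03,-0.03,0.32,0,-0.02,0,0,-0.03,-0.03,0.32,0,-0.02,0,0,-0.03,-0.03,0.32,0,-0.02,0,0,-0.03,-0.03,0.3,0]

```text
t: 13.35
tool_pos: [0.497, -0.1302, 0.1666]
tool_rot: [-0.39, -3.059, 0.351]
contact_force: [-1.5, -2.4, -1.7]
opening: 0.0057
```

```bash
python3 tip.py -0.01
```

```text
t 13.35 p [-154.2    2.8  166.6] pitch 13.15 tool tilt 2.75 pos tilt 1.96 radius 163.6 (163.6) F [-2.7  0.8 -1.7] open 0.0057 M0 [0.004 1.    0.009]
d cm [ 0.    -0.017  0.163] radial-in unit tool [0.   0.99 0.11]
```

>>> servo_tool:
  commands: [-0.01,0,0,0,-0.02,0.16,0,-0.01,0,0,0,-0.02,0.16,0,-0.01,0,0,0,-0.02,0.12,0]

```text
t: 13.65
tool_pos: [0.4966, -0.1318, 0.1619]
tool_rot: [-0.39, -3.069, 0.301]
contact_force: [-0.4, -2.6, -1.1]
opening: 0.0054
```

>>> servo_tool:
  commands: [-0.01,0,0,0,-0.01,0.08,0]

```text
t: 13.75
tool_pos: [0.4965, -0.1321, 0.1611]
tool_rot: [-0.391, -3.072, 0.284]
contact_force: [-0.7, -2.5, -0.2]
opening: 0.0055
```

```bash
python3 tip.py -0.01; python3 chk.py t12
python3 - <<'E'
from h import *
d=dict(np.load('pics/t12.npz')); P=tofeed(cloud(d)[d['depth']>0])*1000; X,Y,Z=P.T
for lo in range(-175,60,15):
    q=(X>lo)&(X<lo+15)&(abs(Y)<50)&(Z>95)
    if q.sum(): print(lo,np.median(Z[q]).round(1),end=' ; ')
E
```

```text
t 13.75 p [-156.1    2.9  161.1] pitch 10.64 tool tilt 0.24 pos tilt -0.1 radius 163.7 (163.6) F [-2.6  0.1 -0.2] open 0.0055 M0 [0.003 1.    0.009]
d cm [ 0.    -0.019  0.163] radial-in unit tool [0.   0.99 0.12]
t 13.75 pos [ 0.4965 -0.1321  0.1611] F [-0.71 -2.47 -0.25] open 0.0055 yaw 75.55 pitchdn 10.64 zt [-0.055 -0.177 -0.983] q [-0.88  0.33  1.86  1.03  1.94  0.8 ]
TCP feeder mm [-156.1    2.9  161.1] F feeder [-2.57  0.07 -0.25]
-200 [-64.7  66.7]
-160 [-73.2  77.3]
-120 [-73.9  78.6]
-80 [-74.5  78.6]
-40 [-74.5  78.7]
rim back -60 [-168.2]
rim back -40 [-168.2]
rim back 15 [-258.3]
rim back 40 [-168.4]
-175 168.3 ; -160 165.7 ; -145 124.4 ; -130 123.0 ; -115 123.5 ; -100 123.5 ; -85 123.8 ; -70 123.3 ; -55 123.5 ; -40 123.7 ; -25 123.6 ; -10 123.5 ; 5 123.4 ; 20 123.2 ; 35 123.2 ;
```

>>> servo_tool:
  commands: [-0.004,0,0,0,0,0.06,0,0,0,0,0,0,0.05,0]

```text
t: 14.0
tool_pos: [0.4965, -0.132, 0.1611]
tool_rot: [-0.39, -3.075, 0.273]
contact_force: [-1.6, -0.6, 1.9]
opening: 0.0057
```

>>> servo_tool:
  commands: [0,0,0,0,0,0,0.08,0,0,0,0,0,0,0.1,0,0,0,0,0,0,0.12,0,0,0,0,0,0,0.16]
  grip_force: 20

```text
t: 14.4
tool_pos: [0.4967, -0.1313, 0.1609]
tool_rot: [-0.389, -3.074, 0.274]
contact_force: [-0.5, -0.0, 0.5]
opening: 0.0134
```

>>> servo_tool:
  commands: [0,0,0,0,0,0,0.25,0,0,0,0,0,0,0.35,0,0,0,0,0,0,0.45,0,0,0,0,0,0,0.45]

```text
t: 14.8
tool_pos: [0.4968, -0.131, 0.1608]
tool_rot: [-0.389, -3.074, 0.274]
contact_force: [-0.7, 0.0, -0.6]
opening: 0.0386
```

```bash
python3 tip.py -0.01; python3 chk.py t13
```

```text
t 14.8 p [-155.     2.9  160.8] pitch 10.24 tool tilt -0.16 pos tilt -0.06 radius 162.5 (163.6) F [-0.2  0.7 -0.6] open 0.0386 M0 [0.002 1.    0.008]
d cm [ 0.    -0.02   0.161] radial-in unit tool [-0.    0.99  0.13]
t 14.8 pos [ 0.4968 -0.131   0.1608] F [-0.71  0.01 -0.63] open 0.0386 yaw 75.61 pitchdn 10.24 zt [-0.052 -0.17  -0.984] q [-0.88  0.33  1.86  1.03  1.95  0.8 ]
TCP feeder mm [-155.     2.9  160.8] F feeder [-0.16  0.69 -0.63]
-200 [-64.1  69.6]
-160 [-73.7  77.3]
-120 [-75.   78.6]
-80 [-75.1  78.9]
-40 [-74.8  78.9]
rim back -60 [-168.1]
rim back -40 [-168.4]
rim back 15 [-253.]
rim back 40 [-168.5]
```

View pics/t13c.png

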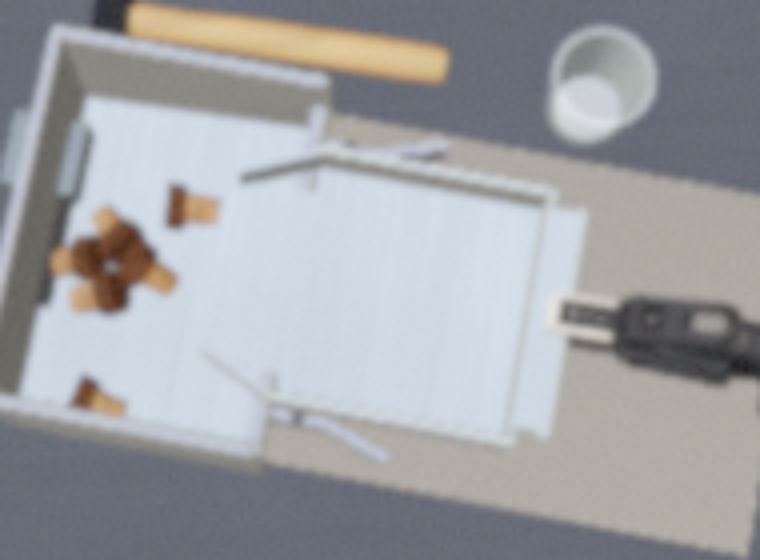

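>>> servo_tool:
  commands: [0,0,0,0,-0.5,0.05,0.45,0,0,0,0,-1,0.1,0.45,0,0,0,0,-1.5,0.1,0.45,0,0,0,0,-2,0,0.45,0,0,0,0,-2,-1,0.45,0,0,0,0,-2,-1,0.45,0,0,0,0,0,0,0.45,0,0,0,0,0,0,0.45]

```text
t: 15.65
tool_pos: [0.4731, -0.2242, 0.1957]
tool_rot: [-0.395, -3.073, 0.276]
contact_force: [-0.1, -0.0, 0.1]
opening: 0.0386
```

```bash
python3 chk.py t14;python3 - <<'E'
from h import *
d=dict(np.load('pics/t14.npz')); P=tofeed(cloud(d)[d['depth']>0])*1000; X,Y,Z=P.T
for lo in range(-175,60,15):
    q=(X>lo)&(X<lo+15)&(abs(Y)<50)&(Z>95)
    if q.sum(): print(lo,np.median(Z[q]).round(1),end=' ; ')
snap('scene','s14')
# stoppers: brown pixels in hopper
im=d['frame'].astype(int); m=((im[...,0]-im[...,2])>40)&(d['depth']>0)
Pf=tofeed(cloud(d))*1000; q=m&(Pf[...,0]>-5)&(Pf[...,0]<165)&(abs(Pf[...,1])<112)
print('brown in hopper',q.sum(),Pf[q].min(0).round(),Pf[q].max(0).round())
E
```

```text
t 15.65 pos [ 0.4731 -0.2242  0.1957] F [-0.14 -0.03  0.08] open 0.0386 yaw 75.4 pitchdn 10.34 zt [-0.053 -0.172 -0.984] q [-1.    0.37  1.73  0.97  2.08  0.82]
TCP feeder mm [-251.2    2.7  195.7] F feeder [-0.06  0.12  0.08]
-200 [-64.3  68.9]
-160 [-72.8  77.3]
-120 [-74.8  78.5]
-80 [-75.   78.8]
-40 [-74.9  78.7]
rim back -60 [-168.6]
rim back -40 [-168.7]
rim back 15 [-168.5]
rim back 40 [-168.6]
-175 166.3 ; -160 165.4 ; -145 124.6 ; -130 123.2 ; -115 123.5 ; -100 123.6 ; -85 123.5 ; -70 123.6 ; -55 123.6 ; -40 123.1 ; -25 123.4 ; -10 123.5 ; 5 123.4 ; 20 123.6 ; 35 123.8 ; brown in hopper 463 [ 56. -48.  42.] [155.  97.  80.]
```

View pics/s14.png

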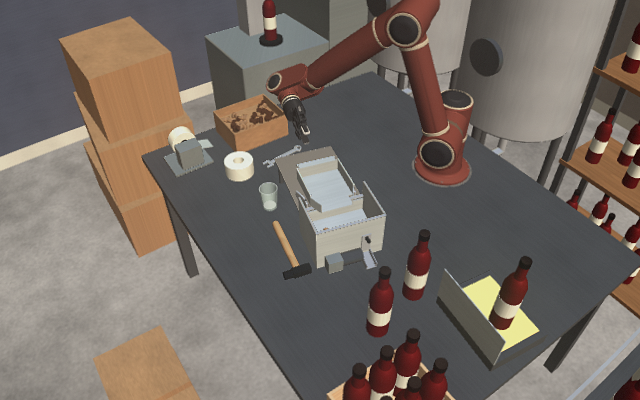

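View pics/t14.png

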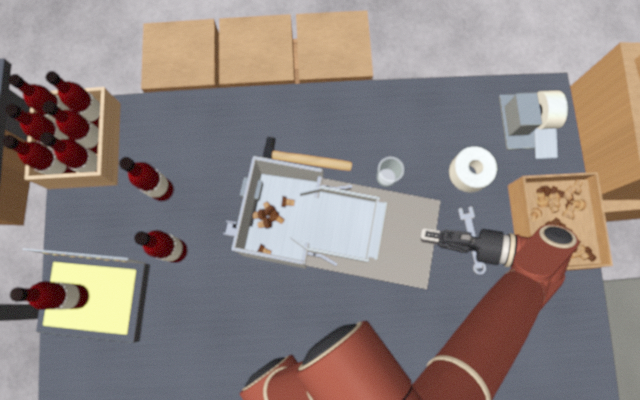

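The tray stands flat, with its heel about 6 mm behind the bar axis (the home position). All six stoppers are in the hopper (top view around px (270,220)), the gripper at (430,237) is clear, and the bystanders haven't moved.

```bash
python3 -c "
from station import ticket
print(ticket.finish_job())"
```

```text
the job is handed in; nothing more can be done
None
```

The job is done and handed in after about 16 s. The six stoppers are in the hopper and the empty tray is back flat on the shelf against the bar.

**How it went:**
- I pinched the tray's tail rim and slid it between the guides while squaring it up. I crept the last few millimetres until the force rose from about 4 N of drag to about 12 N against the bar.
- I tipped the tray about the bar to roughly 42°, where it was empty. Then I lowered it along the same arc, released it and backed off.

**Last checks:**
- **Tray:** runner ends measured about 0.5 mm off the bar, about 1.5–2 mm off centre, and level (floor 123–124 mm along its length).
- **Stoppers:** I counted six in the top view after the pour. The wood- and cork-coloured points measured inside the hopper lie between 42 and 80 mm above the bench, well below its rim.
- **Robot and bench:** the gripper was clear with no contact force. The bystanders look unmoved by eye; I did not measure them.

No check failed. The tray sat about half a millimetre further from the bar after release than when first home.

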